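Catch the curing trolley

ROBOT

A 6-joint arm with a two-finger parallel gripper is mounted at the origin on the work surface. World frame = base frame: x ahead of the robot, y to its left, z up, the work surface at z = 0. Lengths are in m, angles in degrees, forces in N, time in s.
With the tool pointing down it reaches from about 0.375 to 0.9 m from the base axis. Payload 3.1 kg.
Tool frame: the origin (TCP) lies midway between the tips of the shut fingers; the grasp point (between the pads) lies bot.hold_point_z behind it (bot.hold_point_z is the distance from the TCP to the grasp point, in m); z points along the fingers, y is the direction in which the jaws open and shut (so a half turn about z gives the same grasp; the last joint's range is limited). The gripper opens to 87 mm and grips with 3 to 60 N. Pads are 19 mm wide; open, the fingers measure 117 mm over their backs; the gripper's body (75 mm by 190 mm) begins 51 mm behind the grasp point.
Start: joints at [-10.227, 30.224, 82.088, -0, 67.689, -10.227], TCP at [0.625, 0, 0.223] pointing down, gripper open.
Joint ranges: [-176.69, 176.69], [-43.24, 126.21], [12.49, 139.97], [-82, 262], [0, 151.66], [-163.58, 163.58]. Speed limits (degrees/s): [159.86, 159.86, 180, 180, 180, 180].

INTERFACE

Orientations are given as a 3x3 rotation matrix whose columns are the frame's x, y, z axes.
In Python, from rig import bot, vision gives the robot as it stands.
- The arm moves only by the shell command python3 -m inch 'ROWS'. ROWS is JSON, a list of rows, each a list of 5 numbers: the finger opening in mm, from 0 to 87, then the shift along the tool's x, y, z in mm, then the turn about the tool's z in rad. In form: [[hand, dx, dy, dz, roll], ...]. A call has 1 to 8 rows; each row is the pose to reach, as a shift and turn from the pose measured when the call began, along the tool's axes at that moment; what a row does not reach only later rows make up. A row lasts 1/10 s, in which the tool goes at most 50 mm and 8.59 degrees, less where a joint would pass 70% of its speed; a pose out of reach is approached as far as the arm can. A call with a gripper value outside its range is refused whole. The fingers move at their own pace and stop on an object; the grip force is fixed at half the most. Time passes only in rows, so rows that repeat a pose let the fingers close. It gives the time, the measured TCP pose, the force and the opening at its end, in the units of the state.
- bot.read_state(): the state, without advancing time (a new reading comes with each control period).
- vision.capture(name): name is "scene" or "side" or "wrist"; returns (picture, depth): 400x640x3 uint8, red, green, blue; 400x640 float32, m along the optical axis (not along the pixel's ray), 0 where there is no reading.
- vision.camera_model(name): a dict with "intrinsics" (3x3 intrinsics, pixels), "dist" ([k1, k2, p1, p2, k3] as OpenCV has them; the pictures are not rectified), "camera_from_world" (4x4, takes a point from world to camera coordinates). Camera axes: x right, y down, z forward; pixel columns grow to the right and rows downward; lengths in m; the calibration is good to about 2 mm. A picture is of the moment at which its call begins: read the wrist's pose just before it. camera_model takes no time and is no camera call; for the wrist camera it gives the pose at the moment of the call.
- bot.hand_in(): hands the job in, once; it reports no verdict.
The state is a dict: "time_s": time; "joint_positions": joint angles; "qvel": joint speeds; "tau": joint torques, N m; "position": TCP position; "tcp_rot": TCP orientation; "force": force on the tool from outside, world axes, zero at the start; "moment": the same for the moment, N m; "opening": opening from 0.0 (shut) to 1.0 (fully open).
Only numpy, scipy, OpenCV 4.12 (cv2) and the standard library are available. Lean on these libraries where they do the work, as an engineer would, in place of code of your own. Each camera call takes 0.05 s, during which the arm holds its last target. There are 200 camera calls.

TASK

Swing the hand lever of the release bar fully over, away from the robot, so that the trolley with the freshly lacquered knob rolls down the rails and through the lamp tunnel. Below the tunnel catch the trolley softly by its sprung front plate by moving along with it, ease it to a stop fully inside the parking bay between the two side fences without bumping it (the plate's springs must give only slightly), without letting it reach the end stop and without touching the wet knob, and keep holding it still there: the program finishes while the fingers still hold the trolley back. Leave everything else where it is.

Things in the scene. Friction and masses are not known exactly. Their poses are not given: they have to be found in the camera images.
- rails (a point): Two aluminium rails on a beam, fixed on a plywood base board (360 x 700 x 14 mm) on the table, sloping down at 4.5 degrees along this frame's y axis. Origin: middle of the rails, on their tops, 65 mm above the table; x across (away from the robot), y down the slope, z square to it. u and w below mean y and z in this frame. The lane ahead of the trolley is 124 mm wide between the fences.
- tunnel (a point): Middle of the grey lamp tunnel over the rails, at u = -85 mm on the rail tops. It is 130 mm long (u = -150 to -20 mm), 310 mm wide, inner height 97 mm, top at w = 127 mm. The trolley passes through it; fingers cannot work in it.
- bay (a point): Centre of the parking bay, on the rail tops at u = 170 mm. The bay is the stretch between two dark wooden side fences 160 mm long (u = 90 to 250 mm), 12 mm thick, at x = +-68 mm, tops at w = 32 mm. The 100 mm long trolley is fully inside when its joint reads 0.39 to 0.45 (middle 0.42).
- end_stop (a point): Top edge, uphill side, of the dark wooden end stop across the rails, at u = 306 mm, w = 50 mm; 20 mm thick, 130 mm wide.
- trolley (a joint): Metres rolled down: 0 at the top (start), 0.50 at the end stop. Guided, cannot leave the rails. Its middle is at u = -0.25 + value, the face of its front plate at u = -0.20 + value - buffer. Nominal: 0.80 kg (+-20 %), drag 1.6 N per m/s, friction 0.1 N, gravity pull 0.6 N: gathers speed in about 0.5 s, comes down at 0.2 to 0.38 m/s, never rests on the slope by itself.
- front_plate (a point): Centre of the downhill face of the trolley's front plate, w = 42 mm. The trolley is a wooden deck on black wheels, 84 mm wide, top at w = 34 mm; the dark front plate is 100 mm wide across the rails, 12 mm thick, from w = 15 to 70 mm, on two springs. Deck and plate together are 100 mm long; this face is 50 mm ahead of the trolley's middle when the springs are free.
- buffer (a joint): How far the sprung front plate is pushed back towards the trolley, in m: 0 free, 0.022 fully in. Spring 220 N/m with little damping (holding the trolley still takes about 0.003; before the release the dog presses it by as much). A bump shows here: a soft catch stays below 0.010; a plate pushed in further than that has been bumped. The reading has noise.
- wet_knob (a point): The freshly lacquered wooden knob on the trolley, 44 mm wide and 46 mm tall (w = 34 to 80 mm); origin at its foot, 62 mm uphill of the front face. Not to be touched.
- release (a joint): Turn in rad of the steel release bar (12 mm thick, along the rails at x = 100 mm, w = 30 mm) about its own axis. Near 0 (starts at 0 to 0.2) a steel dog at its upper end blocks the trolley; 1.3 = fully over. The trolley comes free between 0.7 and 1.0. Friction 0.06 N m; it stays where it is left.
- lever_tip (a point): Centre of the 24 mm black ball on the bar's hand lever, a 10 mm rod whose ball is 85 mm from the bar's axis, at u = 130 mm, beside the bay on the side away from the robot. At joint 0 it leans 0.5 rad over the rails (-x), at 1.3 it leans 0.8 rad away (+x). Push it over from the rail side with closed fingers.
- spare_knob: Bare wooden knob, 44 mm wide, 46 mm tall, standing on the base board on the robot's side, a bystander; origin under its centre.
- sanding_block: Cork block 40 x 70 x 30 mm lying on the base board on the robot's side, a bystander; origin under its centre.

How it is judged:
By the outcome, as a careful person would: the job done as asked, in the order asked, and still so for the second after the job is handed in, while the arm keeps its last pose, push and grip.
It also fails if it takes over 32 s, if anything falls off the work surface, if the arm or the gripper's body presses on something with over 40 N, if the wrist force passes 120 N, or if a joint passes its speed limit or range.

## Working session

There is one attempt and no reset: what is moved stays moved. The work goes in short steps, Python scripts to look and compute and a shell command to move; the robot and the scene stay as the last step left them, time stands still between calls to the robot, and variables do not carry over. Pictures are saved under pics/ and viewed, about 8 in all and at most 12, crops included, and the job is handed in when it is done.

```bash
mkdir -p pics; ls; python3 - <<'E'
from rig import bot, vision
import cv2,json
s=bot.read_state(); print(s); print(bot.hold_point_z)
for n in("scene","side"):
    p,d=vision.capture(n); cv2.imwrite(f"pics/{n}0.png",cv2.cvtColor(p,cv2.COLOR_RGB2BGR))
    print(vision.camera_model(n))
E
```

```text
pics
{'time_s': 0.0, 'joint_positions': array([-1.02285287e+01,  3.02776294e+01,  8.21546375e+01,  8.85434307e-05,
        6.76902567e+01, -1.02280343e+01]), 'qvel': array([-0.01603909,  0.04587574, -0.04451545, -0.02722082,  0.04843911,
       -0.05726096]), 'tau': array([-5.45745443e-04, -4.40045428e+01, -1.76593530e+01,  6.32597599e-02,
        5.83207863e-02, -1.53719384e-04]), 'position': array([6.24279315e-01, 1.46509942e-04, 2.21595684e-01]), 'tcp_rot': array([[ 9.61816326e-06,  9.99997786e-01, -2.10419962e-03],
       [ 9.99999927e-01, -8.81618787e-06,  3.81139793e-04],
       [ 3.81120398e-04, -2.10420313e-03, -9.99997714e-01]]), 'force': array([-0.17978906, -0.57822981, -0.40231046]), 'moment': array([ 0.00483728,  0.01642352, -0.01242487]), 'opening': 0.9992148989580872}
0.0187
{'intrinsics': array([[401.32854108,   0.        , 318.02972168],
       [  0.        , 401.32854108, 197.93795666],
       [  0.        ,   0.        ,   1.        ]]), 'dist': array([-0.08114839,  0.        ,  0.        ,  0.        ,  0.        ]), 'camera_from_world': array([[ 0.5079142 ,  0.86125973, -0.01596417, -0.30750002],
       [ 0.52858833, -0.3262527 , -0.78367949, -0.20092707],
       [-0.68015994,  0.38960346, -0.62096022,  1.31063105],
       [ 0.        ,  0.        ,  0.        ,  1.        ]])}
{'intrinsics': array([[394.10686573,   0.        , 319.20391603],
       [  0.        , 394.10686573, 204.57550155],
       [  0.        ,   0.        ,   1.        ]]), 'dist': array([-0.01676449,  0.        ,  0.        ,  0.        ,  0.        ]), 'camera_from_world': array([[-0.96961753, -0.24448551,  0.00828776,  0.5643315 ],
       [-0.16902619,  0.64508897, -0.74517808,  0.16721753],
       [ 0.1768389 , -0.72393858, -0.66681402,  0.82894888],
       [ 0.        ,  0.        ,  0.        ,  1.        ]])}
```

View pics/scene0.png

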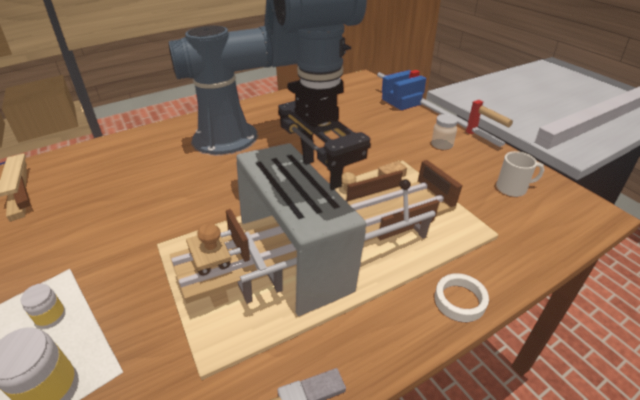

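View pics/side0.png

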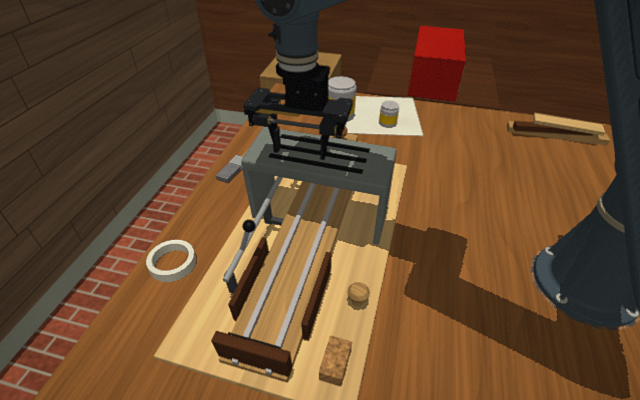

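Both views show the tunnel in the middle, and the bay and end stop on the +y side. The side view has the end stop near (252,350), the fences near (250,275) and (317,293), and the ball near (249,226). I'll enlarge the side view to get corner pixels.

```bash
python3 - <<'E'
import cv2
p=cv2.imread("pics/side0.png")
c=p[130:390,190:410]
cv2.imwrite("pics/crop1.png",cv2.resize(c[:,:],None,fx=2.3,fy=2.3,interpolation=cv2.INTER_CUBIC))
E
```

```text
(no output)
```

View pics/crop1.png

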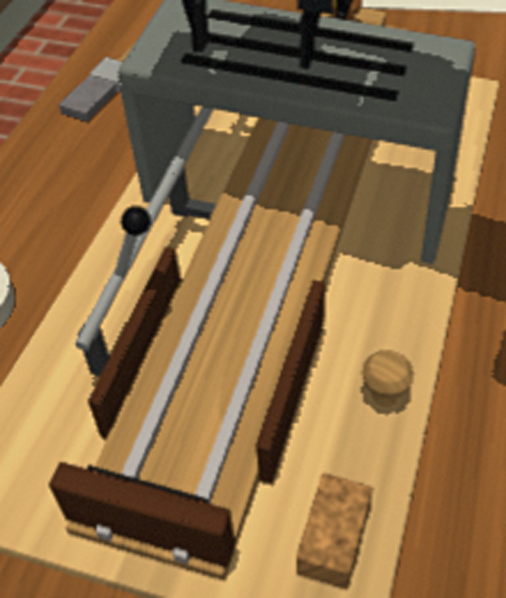

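The crop shows the end stop's top uphill edge from (60,464) to (232,513). The fence tops run (172,250)-(97,403) and (322,283)-(265,440), and the ball is at (135,220). Next I'll fit the rail pose.

```bash
cat > h.py <<'E'
import numpy as np,cv2
from rig import bot,vision
a=np.radians(4.5)
def R_of(yaw):
    c,s=np.cos(yaw),np.sin(yaw)
    return np.array([[c,-s,0],[s,c,0],[0,0,1]])@np.array([[1,0,0],[0,np.cos(a),np.sin(a)],[0,-np.sin(a),np.cos(a)]])
def w_of(q,P): return np.asarray(P,float)@R_of(q[2]).T+[q[0],q[1],.065]
def proj(cm,X):
    T=cm["camera_from_world"]
    return cv2.projectPoints(np.asarray(X,float),cv2.Rodrigues(T[:3,:3])[0],T[:3,3],cm["intrinsics"],cm["dist"])[0][:,0]
def ball(th): # lever ball centre in rails frame
    f=th-.5; return [.1+.085*np.sin(f),.13,.03+.085*np.cos(f)]
E
python3 - <<'E'
from h import *
from scipy.optimize import least_squares
cm=vision.camera_model("side")
C=np.array([[60,464],[232,513],[172,250],[97,403],[322,283],[263,440],[135,220]])
px=C/2.3+[190,130]
def model(q): return np.array([[.065,.306,.05],[-.065,.306,.05],[.068,.09,.032],[.068,.25,.032],[-.068,.09,.032],[-.068,.25,.032],ball(q[3])])
f=lambda q:(proj(cm,w_of(q,model(q)))-px).ravel()
r=least_squares(f,[.6,0,0,.1],loss="soft_l1")
q=r.x; print(q); print(f(q).reshape(-1,2).round(1))
np.save("q.npy",q)
m=w_of(q,[[0,0,0],[0,.17,0],ball(q[3]),[0,-.2,.042]]);print(m.round(4))
# depth check
p,d=vision.capture("side")
T=np.linalg.inv(cm["camera_from_world"])
for n,(u,v) in {"ball":px[6],"rails":(190+200/2.3,130+335/2.3),"endstop":(190+142/2.3,130+497/2.3),"tunneltop":(190+300/2.3,130+70/2.3)}.items():
    u,v=int(round(u)),int(round(v)); z=np.median(d[v-1:v+2,u-1:u+2])
    n2=cv2.undistortPoints(np.array([[[u,v]]],float),cm["intrinsics"],cm["dist"])[0,0]
    X=(T@[n2[0]*z,n2[1]*z,z,1])[:3]; print(n,X.round(3),"rail frame",((X-[q[0],q[1],.065])@R_of(q[2])).round(3))
im=cv2.imread("pics/side0.png");E=[]
def box(x,u,w):
    P=np.array([[X,U,W] for X in x for U in u for W in w]); k=proj(cm,w_of(q,P)).round(1)
    for i in range(8):
        for j in range(i):
            if (P[i]!=P[j]).sum()==1: cv2.line(im,tuple(map(int,k[i])),tuple(map(int,k[j])),(0,255,0),1)
box((-.155,.155),(-.15,-.02),(.097,.127));box((-.065,.065),(.306,.326),(0,.05));box((.062,.074),(.09,.25),(0,.032));box((-.074,-.062),(.09,.25),(0,.032))
b=proj(cm,w_of(q,[ball(q[3])]))[0];cv2.circle(im,(int(b[0]),int(b[1])),2,(0,0,255),-1)
cv2.imwrite("pics/ov.png",cv2.resize(im[110:390,190:430],None,fx=2.1,fy=2.1))
E
```

```text
[ 0.59271604  0.03395238 -0.04187374  0.19816715]
[[-0.  -1.2]
 [ 0.4 -0.6]
 [ 0.4 -0.8]
 [-1.1  0.9]
 [-0.1 -0.3]
 [ 0.3  4.9]
 [-0.2  0.4]]
[[ 0.5927  0.034   0.065 ]
 [ 0.5998  0.2033  0.0517]
 [ 0.6732  0.169   0.1656]
 [ 0.5845 -0.162   0.1226]]
ball [0.669 0.174 0.172] rail frame [0.071 0.135 0.118]
rails [0.625 0.174 0.042] rail frame [ 0.027  0.143 -0.012]
endstop [0.604 0.35  0.089] rail frame [-0.002  0.313  0.049]
tunneltop [ 0.587 -0.022  0.197] rail frame [-0.003 -0.066  0.127]
```

View pics/ov.png

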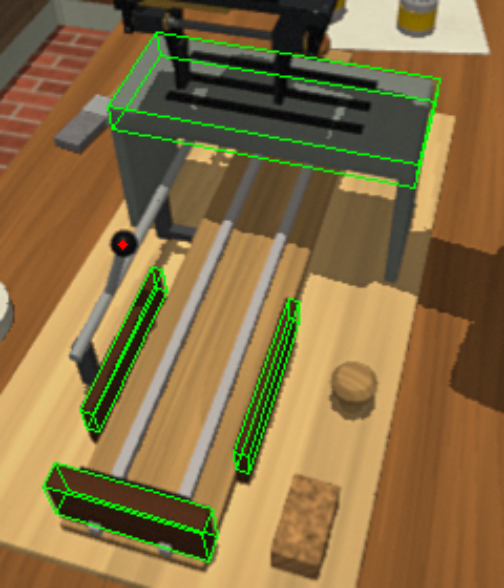

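The overlay matches the tunnel, fences, end stop and ball to about 1-2 px, and depth puts the tunnel top at w=127 and the end stop top at w≈49. Next is a helper that converts rail targets into tool shifts.

```bash
cat >> h.py <<'E'
q=np.load("q.npy")
def rail(X): return (np.asarray(X)-[q[0],q[1],.065])@R_of(q[2])
def to(*targets):
    s=bot.read_state(); R=s["tcp_rot"]; print("t",round(s["time_s"],2),"rail mm",(rail(s["position"])*1e3).round(1),"F rail",(s["force"]@R_of(q[2])).round(2),"open",round(s["opening"],3))
    for t in targets: print(t,"->",((w_of(q,[np.array(t)/1e3])[0]-s["position"])@R*1e3).round(1))
    print("tool x,y,z in rail:",(R_of(q[2]).T@R).T.round(3).tolist())
E
python3 -c "
from h import *
to((30,130,150),(30,130,75),(0,45,60))"
```

```text
t 0.15 rail mm [ 33.1 -44.7 153.7] F rail [-0.09  0.19  0.24] open 1.001
(30, 130, 150) -> [173.8   4.2  17.5]
(30, 130, 75) -> [167.9   4.1  92.3]
(0, 45, 60) -> [ 83.3 -29.5 100.6]
tool x,y,z in rail: [[-0.042, 0.996, 0.079], [0.999, 0.042, 0.002], [-0.002, 0.079, -0.997]]
```

```bash
python3 -m inch '[[0,40,0,0,0.042],[0,80,-10,10,0.042],[0,110,-20,20,0.042],[0,110,-29,50,0.042],[0,95,-29,90,0.042],[0,85,-29,110,0.042],[0,85,-29,117,0.042],[0,85,-29,117,0.042]]'; python3 - <<'E'
from h import *
to((0,45,42),(30,130,75))
ims=[]
for n in("scene","side","wrist"):
    p,d=vision.capture(n); np.savez(f"c1_{n}.npz",p=p,d=d)
    ims.append(cv2.resize(cv2.cvtColor(p,cv2.COLOR_RGB2BGR),(400,250)) if n!="side" else cv2.cvtColor(p,cv2.COLOR_RGB2BGR)[100:350,150:550])
ims.append(np.zeros_like(ims[0])); cv2.imwrite("pics/all1.png",np.vstack([np.hstack(ims[:2]),np.hstack(ims[2:])]))
E
```

```text
time_s: 0.95
position: [0.5947, 0.0852, 0.1038]
tcp_rot: [[0.043, 0.999, -0.004], [0.999, -0.043, 0.001], [0.001, -0.004, -1.0]]
force: [-0.5, 0.4, -1.2]
opening: 0.354
t 0.95 rail mm [-0.2 48.1 42.7] F rail [-0.48  0.49 -1.2 ] open 0.354
(0, 45, 42) -> [-3.1  0.2  0.5]
(30, 130, 75) -> [ 84.3  30.  -25.8]
tool x,y,z in rail: [[0.001, 0.997, 0.079], [1.0, -0.001, -0.004], [-0.004, 0.079, -0.997]]
```

View pics/all1.png

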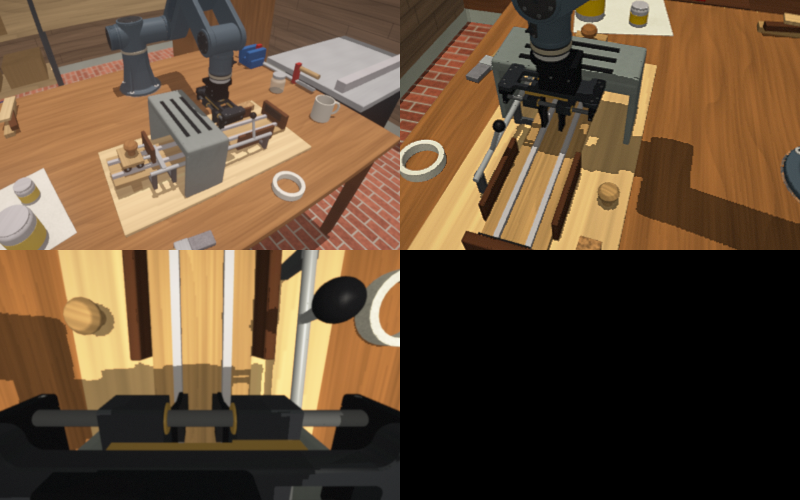

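The scene camera sees the trolley uphill of the tunnel clearly. The side view of the tunnel exit is blocked by the hand, and the wrist camera looks downhill. So I'll measure the trolley's motion with the scene camera. Now I'll move beside the lever and use that move to test the tracking lag.

```bash
python3 -m inch '[[0,30,10,-9,0],[0,60,20,-18,0]]'; python3 -c "
from h import *
to((30,130,75))"; python3 -m inch '[[0,27,10,-9,0]]'; python3 - <<'E'
from h import *
to((30,130,75))
# visibility/template: trolley at start in scene; rear and knob pixels
cm=vision.camera_model("scene")
for j in (0,.05,.1,.15,.2): print(j,proj(cm,w_of(q,[[0,-.262+j,.057],[0,-.3+j,.034],[-.042,-.3+j,.034],[.042,-.3+j,.034]])).round(0).tolist())
p=np.load("c1_scene.npz"); d=p["d"]; print(proj(cm,w_of(q,[[0,-.262,.08],[0,-.262,.034]])))
cv2.imwrite("pics/sc.png",cv2.resize(cv2.cvtColor(p["p"],cv2.COLOR_RGB2BGR)[180:330,150:300],None,fx=3.5,fy=3.5))
E
```

```text
time_s: 1.3
position: [0.6201, 0.145, 0.1262]
tcp_rot: [[0.044, 0.999, 0.004], [0.999, -0.044, 0.001], [0.001, 0.004, -1.0]]
force: [0.5, 0.9, 0.8]
opening: 0.048
t 1.3 rail mm [ 22.7 106.9  69.8] F rail [0.45 0.88 0.89] open 0.048
(30, 130, 75) -> [23.4  7.3 -3.4]
tool x,y,z in rail: [[0.002, 0.997, 0.079], [1.0, -0.002, 0.004], [0.004, 0.079, -0.997]]
time_s: 1.4
position: [0.6322, 0.1731, 0.1372]
tcp_rot: [[0.044, 0.999, 0.006], [0.999, -0.044, 0.001], [0.001, 0.006, -1.0]]
force: [0.7, 0.2, -1.1]
opening: 0.018
t 1.4 rail mm [ 33.6 134.5  83.1] F rail [ 0.66  0.34 -1.06] open 0.018
(30, 130, 75) -> [-5.2 -3.6  7.6]
tool x,y,z in rail: [[0.002, 0.997, 0.08], [1.0, -0.002, 0.006], [0.006, 0.08, -0.997]]
0 [[207.0, 234.0], [188.0, 249.0], [183.0, 236.0], [194.0, 264.0]]
0.05 [[233.0, 227.0], [215.0, 242.0], [209.0, 229.0], [221.0, 256.0]]
0.1 [[258.0, 220.0], [240.0, 235.0], [233.0, 222.0], [247.0, 248.0]]
0.15 [[281.0, 214.0], [264.0, 228.0], [256.0, 216.0], [272.0, 241.0]]
0.2 [[303.0, 207.0], [286.0, 221.0], [278.0, 209.0], [295.0, 233.0]]
[[205.70046919 224.94767203]
 [208.49790373 243.55282408]]
```

View pics/sc.png

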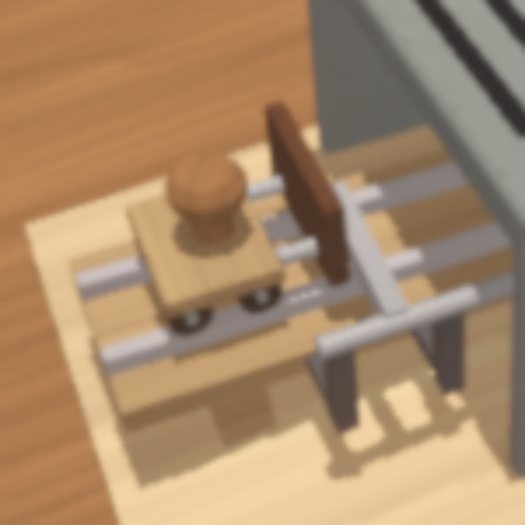

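The crop shows the trolley at the start, with deck rear corners near scene px (186,239) and (197,269), the knob at about (209,233), and the dog at the plate. Tracking lag is only about 1 mm. I'll build the trolley tracker from depth points plus a template in the warped deck plane, and pre-push the lever to just short of release.

```bash
cat > tr.py <<'E'
from h import *
cm=vision.camera_model("scene")
us=np.arange(-.33,.0,.001); xs=np.arange(-.055,.055,.001)
G=w_of(q,[[x,u,.034] for x in xs for u in us]); M=proj(cm,G).reshape(len(xs),len(us),2).astype(np.float32)
def warp(p): return cv2.remap(cv2.cvtColor(p,cv2.COLOR_RGB2GRAY),M[...,0],M[...,1],cv2.INTER_LINEAR)
T=np.linalg.inv(cm["camera_from_world"])
v,u=np.mgrid[0:400,0:640]; N=cv2.undistortPoints(np.dstack([u,v]).reshape(-1,1,2).astype(float),cm["intrinsics"],cm["dist"]).reshape(400,640,2)
def pts(d): return rail((np.dstack([N*d[...,None],d])@T[:3,:3].T+T[:3,3]).reshape(-1,3)[d.ravel()>0])
def rear(d):
    P=pts(d); k=(abs(P[:,0])<.035)&(P[:,2]>.026)&(P[:,2]<.045)&(P[:,1]>-.33)&(P[:,1]<-.03); U=P[k,1]
    return (np.percentile(U,2),k.sum()) if k.sum()>15 else (np.nan,k.sum())
def rearcut(d,P0=None): return rear(d)
z=np.load("c1_scene.npz"); W0=warp(z["p"]); r0=rear(z["d"])[0]
tpl=W0[:,15:65]  # u -.315..-.265
def shift(p):
    m=cv2.matchTemplate(warp(p),tpl,cv2.TM_CCOEFF_NORMED)[0]; i=int(m.argmax())
    o=0
    if 0<i<len(m)-1: a,b,c=m[i-1:i+2]; o=.5*(a-c)/(a-2*b+c)
    return (i+o-15)/1e3,m.max()
def measure():
    s=bot.read_state(); p,d=vision.capture("scene")
    sh,sc=shift(p); r,n=rear(d); t=s["time_s"]
    print(f"t {t:.3f} tpl {sh*1e3:.1f} ({sc:.2f}) depth {(r-r0)*1e3:.1f} n{n}"); np.savez(f"m_{t:.2f}.npz",p=p,d=d); return t,sh,r-r0
E
python3 -c "
from tr import *
print(r0); measure()
to((30,130,75),(77,130,75))"
```

```text
-0.29747838002743393
t 1.400 tpl 0.0 (1.00) depth -0.2 n755
t 1.45 rail mm [ 37.1 139.2  86.1] F rail [3.25 2.93 1.52] open 0.012
(30, 130, 75) -> [-10.1  -7.3  10.2]
(77, 130, 75) -> [-10.1  39.7  10.8]
tool x,y,z in rail: [[-0.001, 0.996, 0.084], [1.0, -0.001, 0.015], [0.015, 0.084, -0.996]]
```

```bash
python3 -m inch '[[0,-8,5,10,0],[0,-10,20,11,0],[0,-10,32,11,0],[0,-10,38,11,0],[0,-10,38,11,0]]'; python3 - <<'E'
from tr import *
measure()
to((77,130,75),(90,130,75),(135,130,75),(0,50,42))
p,d=vision.capture("side"); c=cv2.cvtColor(p,cv2.COLOR_RGB2BGR); cs=vision.camera_model("side")
for th in (.2,.4,.6): print(th,proj(cs,w_of(q,[ball(th)])).round(0))
cv2.imwrite("pics/s2.png",cv2.resize(c[150:330,190:400],None,fx=2.8,fy=2.8))
E
```

```text
time_s: 1.95
position: [0.6743, 0.1653, 0.1294]
tcp_rot: [[0.042, 0.999, 0.016], [0.999, -0.042, 0.005], [0.006, 0.016, -1.0]]
force: [-0.7, 0.8, 0.6]
opening: 0.002
t 1.950 tpl 0.0 (1.00) depth -0.1 n760
t 2.0 rail mm [ 75.5 129.3  74.5] F rail [-0.05 -0.21 -0.02] open 0.003
(77, 130, 75) -> [ 0.8  1.5 -0.4]
(90, 130, 75) -> [ 0.8 14.5 -0.2]
(135, 130, 75) -> [ 0.8 59.5  0.5]
(0, 50, 42) -> [-81.7 -75.8  24.6]
tool x,y,z in rail: [[0.0, 0.996, 0.084], [1.0, -0.001, 0.015], [0.015, 0.084, -0.996]]
0.2 [[248. 226.]]
0.4 [[240. 223.]]
0.6 [[231. 221.]]
```

View pics/s2.png

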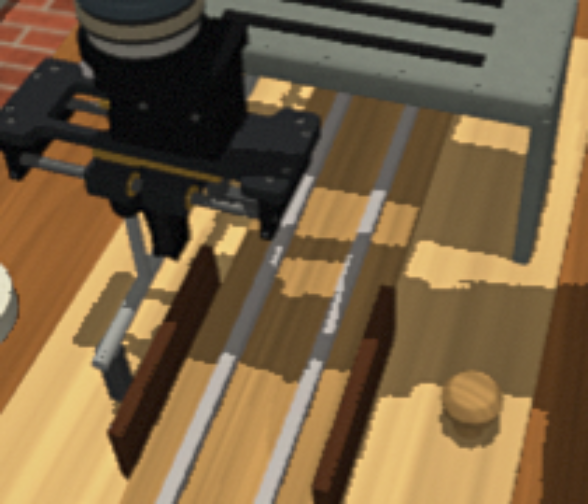

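The side view shows the shut fingers (crop 170,230) against the nearly upright lever rod (140,230). The fence and bystanders are untouched, and the trolley still reads 0. Now the release sweep.

```bash
python3 -m inch '[[0,0,40,0,0],[0,0,56,0,0]]'; python3 -c "
from tr import *
to((135,130,75),(0,50,42))"
```

```text
time_s: 2.25
position: [0.7285, 0.1626, 0.1287]
tcp_rot: [[0.042, 0.999, 0.01], [0.999, -0.042, 0.004], [0.005, 0.01, -1.0]]
force: [-2.4, -0.0, 0.8]
opening: 0.007
t 2.25 rail mm [130.3 128.8  74. ] F rail [-2.36 -0.18  0.75] open 0.007
(135, 130, 75) -> [ 1.3  4.7 -0.8]
(0, 50, 42) -> [ -81.2 -130.5   24. ]
tool x,y,z in rail: [[0.0, 0.997, 0.083], [1.0, -0.001, 0.01], [0.01, 0.083, -0.996]]
```

```bash
python3 -m inch '[[0,0,12,0,0]]'; python3 -c "
from tr import *
to((135,130,75),(0,50,42)); measure()
p,d=vision.capture('side'); c=vision.camera_model('side'); np.savez('s3.npz',p=p,d=d)"
```

```text
time_s: 2.35
position: [0.7348, 0.1622, 0.1279]
tcp_rot: [[0.042, 0.999, -0.006], [0.999, -0.042, 0.004], [0.004, -0.006, -1.0]]
force: [-23.0, 2.3, 16.7]
opening: 0.007
t 2.35 rail mm [136.6 128.7  73.2] F rail [-23.12   0.04  16.72] open 0.007
(135, 130, 75) -> [ 1.5 -1.6 -1.7]
(0, 50, 42) -> [ -81.1 -136.4   25.4]
tool x,y,z in rail: [[0.001, 0.997, 0.083], [1.0, -0.0, -0.006], [-0.006, 0.083, -0.997]]
t 2.350 tpl 12.2 (0.99) depth 12.5 n757
```

The force of 23 N shows the lever is at its stop, and the trolley is rolling (12 mm). Into the lane now.

```bash
python3 -m inch '[[0,-10,-45,2,0],[0,-38,-90,10,0],[0,-66,-123,20,0],[0,-81,-136,25,0]]'; python3 -c "
from tr import *
measure(); measure(); to((0,50,42))"
```

```text
time_s: 2.85
position: [0.5881, 0.0859, 0.1024]
tcp_rot: [[0.042, 0.999, -0.014], [0.999, -0.042, 0.004], [0.003, -0.014, -1.0]]
force: [0.1, -0.1, -0.1]
opening: 0.006
t 2.850 tpl 85.7 (0.58) depth 115.5 n409
t 2.900 tpl 91.7 (0.58) depth 130.5 n377
t 2.95 rail mm [-4.1 48.2 41.7] F rail [0.56 0.31 0.21] open 0.005
(0, 50, 42) -> [ 1.8  4.1 -0.2]
tool x,y,z in rail: [[0.002, 0.997, 0.082], [1.0, -0.001, -0.012], [-0.012, 0.082, -0.997]]
```

```bash
python3 - <<'E'
from tr import *
for t in ("1.95","2.35","2.85","2.90"):
    d=np.load(f"m_{t}.npz")["d"]; P=pts(d)
    for nm,(a,b,xx) in {"deck":(.028,.042,.035),"knob":(.05,.085,.022)}.items():
        U=np.sort(P[(abs(P[:,0])<xx)&(P[:,2]>a)&(P[:,2]<b)&(P[:,1]>-.33)&(P[:,1]<-.03),1])*1e3
        print(t,nm,len(U),U[[3,8,20,40]].round(1) if len(U)>40 else U[:6].round(1), U[-5:].round(0))
E
```

```text
1.95 deck 713 [-298.  -297.9 -297.1 -296. ] [-212. -212. -212. -212. -212.]
1.95 knob 407 [-280.  -279.  -277.7 -275.6] [-202. -202. -202. -201. -201.]
2.35 deck 712 [-285.3 -285.1 -284.5 -283.2] [-197. -197. -197. -197. -197.]
2.35 knob 427 [-268.9 -268.1 -266.5 -264.1] [-186. -186. -186. -186. -186.]
2.85 deck 390 [-182.1 -182.  -181.6 -180.2] [-119. -119. -118. -118. -118.]
2.85 knob 176 [-164.3 -163.3 -162.  -159.6] [-140. -140. -140. -140. -138.]
2.90 deck 359 [-167.5 -166.4 -162.1 -157.9] [-120. -119. -119. -119. -118.]
2.90 knob 101 [-150.8 -149.7 -148.  -145.6] [-138. -138. -137. -135. -133.]
```

```bash
python3 - <<'E'
from tr import *
from scipy.optimize import least_squares
measure(); measure()
D=[]
for t in (2.35,2.85,2.90,2.95,3.0):
    P=pts(np.load(f"m_{t:.2f}.npz")["d"])
    U=np.sort(P[(abs(P[:,0])<.035)&(P[:,2]>.028)&(P[:,2]<.042)&(P[:,1]>-.33)&(P[:,1]<-.03),1])
    K=np.sort(P[(abs(P[:,0])<.022)&(P[:,2]>.05)&(P[:,2]<.085)&(P[:,1]>-.33)&(P[:,1]<-.1),1])
    print(t,"deck",U[[3,8]]+.298,len(U),"knob",K[[3,8]][:2]+.2795 if len(K)>20 else 0)
    D.append((t,U[5]+.298))
D=np.array(D)
def pos(p,t): s=np.clip(t-p[0],0,None); return p[1]*(s-p[2]*(1-np.exp(-s/p[2])))
f=lambda p:np.r_[(pos(p,D[:,0])-D[:,1])/.0015,(p[1]-.31)/.08,(p[2]-.5)/.1]
r=least_squares(f,[2.15,.31,.5]);p=r.x;print(p,(f(p)).round(1))
for t in np.arange(3.05,3.8,.05): print(round(t,2),"front u",round((pos(p,t)-.2)*1e3,1),"v",round((pos(p,t+.01)-pos(p,t-.01))/.02,3))
to((0,50,42))
E
```

```text
t 2.950 tpl 91.1 (0.56) depth 144.3 n405
t 3.000 tpl 91.1 (0.56) depth 159.0 n262
2.35 deck [0.01265848 0.0128894 ] 712 knob [0.01061307 0.01143992]
2.85 deck [0.11587306 0.11601921] 390 knob [0.11520789 0.11622351]
2.9 deck [0.13046617 0.13163231] 359 knob [0.12866476 0.12983849]
2.95 deck [0.14452388 0.14482387] 395 knob 0
3.0 deck [0.15943228 0.15976301] 251 knob 0
[2.15183475 0.35951344 0.49379988] [-0.1  0.5 -0.2 -0.1 -0.2  0.6 -0.1]
3.05 front u -25.8 v 0.301
3.1 front u -10.6 v 0.307
3.15 front u 4.8 v 0.312
3.2 front u 20.6 v 0.316
3.25 front u 36.5 v 0.321
3.3 front u 52.6 v 0.324
3.35 front u 68.9 v 0.328
3.4 front u 85.4 v 0.331
3.45 front u 102.0 v 0.334
3.5 front u 118.7 v 0.336
3.55 front u 135.6 v 0.338
3.6 front u 152.6 v 0.34
3.65 front u 169.6 v 0.342
3.7 front u 186.8 v 0.344
3.75 front u 204.0 v 0.345
t 3.05 rail mm [ 0.7 49.8 43.1] F rail [0.34 0.07 0.02] open 0.008
(0, 50, 42) -> [ 0.1 -0.7  1.1]
tool x,y,z in rail: [[0.001, 0.997, 0.083], [1.0, -0.001, -0.005], [-0.004, 0.083, -0.997]]
```

```bash
python3 - <<'E'
from tr import *
for _ in range(2):
    t=bot.read_state()["time_s"]; measure()
    P=pts(np.load(f"m_{t:.2f}.npz")["d"])
    U=np.sort(P[(abs(P[:,0])<.035)&(P[:,2]>.028)&(P[:,2]<.042)&(P[:,1]>-.33)&(P[:,1]<-.03),1])
    print(t,"deck",U[[3,5,8]]+.298,len(U))
to((0,50,42))
E
```

```text
t 3.050 tpl 91.1 (0.56) depth 174.1 n90
3.05 deck [0.17476433 0.17484466 0.17517158] 79
t 3.100 tpl 91.1 (0.56) depth nan n0Traceback (most recent call last):
  File "<stdin>", line 6, in <module>
IndexError: index 3 is out of bounds for axis 0 with size 0
```

The prediction holds: the model gives 174.2 mm at t=3.05 and the reading is 174.8. Now the catch.

```bash
python3 -m inch '[[0,9,0,1,0],[0,34,0,3,0],[0,64,0,5,0],[0,91,0,7.5,0],[0,115,0,9.5,0],[0,135,0,11,0],[0,151,0,12.5,0],[0,163,0,13.5,0]]'; python3 -c "
from h import *
to((0,225,42))"
```

```text
time_s: 3.95
position: [0.604, 0.2529, 0.0914]
tcp_rot: [[0.04, 0.999, -0.002], [0.999, -0.04, 0.005], [0.005, -0.002, -1.0]]
force: [0.2, 1.3, -0.2]
opening: 0.007
t 3.95 rail mm [  2.1 216.5  43.6] F rail [ 0.16  1.37 -0.09] open 0.007
(0, 225, 42) -> [ 8.4 -2.1  2.3]
tool x,y,z in rail: [[-0.002, 0.997, 0.083], [1.0, 0.002, -0.002], [-0.002, 0.083, -0.997]]
```

```bash
python3 -m inch '[[0,7,0,0.6,0],[0,10,0,1,0],[0,11,0,1,0],[0,11,0,1,0],[0,11,0,1,0],[0,11,0,1,0],[0,11,0,1,0],[0,11,0,1,0]]'; python3 - <<'E'
from h import *
to((0,226,42))
ims=[]
for n in ("scene","side"):
    p,d=vision.capture(n); np.savez(f"f_{n}.npz",p=p,d=d); c=cv2.cvtColor(p,cv2.COLOR_RGB2BGR)
    ims.append(cv2.resize(c[120:300,280:480] if n=="scene" else c[170:390,170:400],(400,380)))
cv2.imwrite("pics/fin.png",np.hstack(ims))
cm=vision.camera_model("scene");d=np.load("f_scene.npz")["d"];T=np.linalg.inv(cm["camera_from_world"])
v,u=np.mgrid[0:400,0:640]; N=cv2.undistortPoints(np.dstack([u,v]).reshape(-1,1,2).astype(float),cm["intrinsics"],cm["dist"]).reshape(400,640,2)
P=rail((np.dstack([N*d[...,None],d])@T[:3,:3].T+T[:3,3]).reshape(-1,3)[d.ravel()>0])
U=np.sort(P[(abs(P[:,0])<.035)&(P[:,2]>.028)&(P[:,2]<.042)&(P[:,1]>.0)&(P[:,1]<.26),1]); print(len(U),U[[3,5,8]]+.298 if len(U)>9 else U)
E
```

```text
time_s: 4.75
position: [0.6044, 0.2636, 0.0905]
tcp_rot: [[0.04, 0.999, -0.002], [0.999, -0.04, 0.005], [0.005, -0.002, -1.0]]
force: [-0.1, 0.1, 0.4]
opening: 0.002
t 4.75 rail mm [  2.1 227.2  43.5] F rail [-0.09  0.06  0.36] open 0.002
(0, 226, 42) -> [-1.3 -2.1  1.4]
tool x,y,z in rail: [[-0.001, 0.997, 0.083], [1.0, 0.002, -0.002], [-0.002, 0.083, -0.997]]
526 [0.41212205 0.41236597 0.41250194]
```

View pics/fin.png

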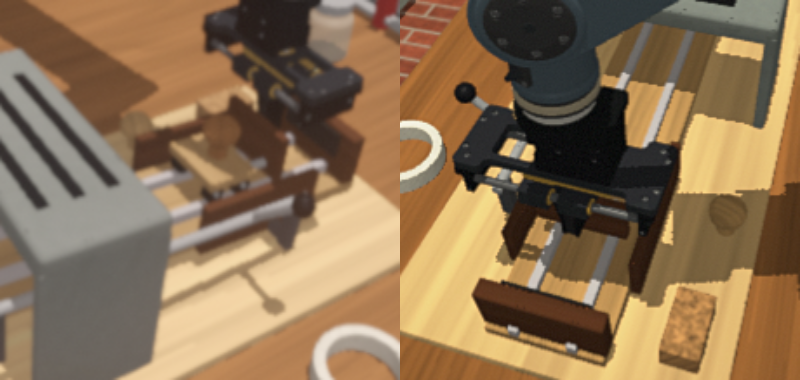

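The trolley is in the bay, held by the fingers, with its deck between the fences. The lever is swung over (side crop, ball at 463,92) and the bystanders are in place. One more check that it's still.

```bash
python3 -m inch '[[0,0,0,0,0],[0,0,0,0,0],[0,0,0,0,0],[0,0,0,0,0],[0,0,0,0,0]]'; python3 - <<'E'
from tr import *
from scipy.optimize import minimize_scalar
for k in range(3):
    p,d=vision.capture("scene");P=pts(d)
    U=np.sort(P[(abs(P[:,0])<.035)&(P[:,2]>.028)&(P[:,2]<.042)&(P[:,1]>.0)&(P[:,1]<.26),1]); print(len(U),U[[3,5,8]]+.298)
    to()
# lever ball from side depth colour
p,d=vision.capture("side"); cs=vision.camera_model("side")
for th in (1.1,1.2,1.3): print(th,proj(cs,w_of(q,[ball(th)])).round(1))
g=p[190:260,150:225].max(2)<45; n,l,st,c=cv2.connectedComponentsWithStats(g.astype(np.uint8)); print([(st[i,4],(c[i]+[150,190]).round(1)) for i in range(1,n) if st[i,4]>30])
E
```

```text
time_s: 5.35
position: [0.6044, 0.2638, 0.0905]
tcp_rot: [[0.04, 0.999, -0.002], [0.999, -0.04, 0.005], [0.005, -0.002, -1.0]]
force: [0.3, 0.7, -0.1]
opening: 0.006
523 [0.41253799 0.41279367 0.41298707]
t 5.4 rail mm [  2.1 227.4  43.4] F rail [-0.8   0.8   0.44] open 0.004
tool x,y,z in rail: [[-0.002, 0.997, 0.083], [1.0, 0.002, -0.002], [-0.002, 0.083, -0.997]]
529 [0.41227309 0.41252254 0.41286679]
t 5.45 rail mm [  2.1 227.4  43.4] F rail [0.2  1.01 0.91] open 0.006
tool x,y,z in rail: [[-0.002, 0.997, 0.083], [1.0, 0.002, -0.002], [-0.002, 0.083, -0.997]]
530 [0.41251917 0.41262579 0.41288553]
t 5.5 rail mm [  2.1 227.4  43.4] F rail [1.23 1.16 0.63] open 0.009
tool x,y,z in rail: [[-0.002, 0.997, 0.083], [1.0, 0.002, -0.002], [-0.002, 0.083, -0.997]]
1.1 [[213.4 221.8]]
1.2 [[210.8 222.9]]
1.3 [[208.5 224.2]]
[(np.int32(97), array([207.1, 223.4])), (np.int32(87), array([216.2, 243.2]))]
```

The trolley is at rest at about 0.413, inside 0.39-0.45, and the ball matches a lever angle of 1.3. Handing in.

```bash
python3 -c "
from rig import bot
print(bot.hand_in())"
```

```text
the job is handed in; nothing more can be done
None
```

The trolley is parked and held in the bay by the shut fingers, and the job was handed in at about 5.6 s of the 32 s allowed.

- **Release:** I pushed the hand lever over to its stop, where the force rose to 23 N. In the last side picture the ball sits within about 2 px of where it should be for 1.3 rad.
- **Catch:** I tracked the trolley with the scene camera as it rolled into the tunnel. The predicted position was within 1 mm of the last reading, at about 0.30 m/s. The fingers then moved along with it below the tunnel and eased it to a stop.
- **Final position:** The trolley reads about 0.413 in three readings and does not move, inside the 0.39–0.45 range and clear of the end stop. The wrist force along the rails was about 1 N, roughly what holding the trolley takes.
- **Surroundings:** In the final picture the wet knob is clear of the gripper, and the spare knob and sanding block look undisturbed.

**Not checked or disagreeing:**
- I could not read the plate's springs during the catch. The softness is inferred from the matched speed and a force of 1.4 N near the end of the catch.
- The final position came out about 8 mm uphill of what I expected from the finger pose. The fingers are probably thicker than the half-width of 9.5 mm I assumed; I did not measure it.

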